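# Load the laser marker's carrier with drill bits

## Robot

A 7-joint arm with a two-finger parallel gripper is mounted at the origin on the work surface. World frame = base frame: x ahead of the robot, y to its left, z up, the work surface at z = 0. Lengths are in m, angles in rad, forces in N, time in s.
With the tool pointing down it reaches from about 0.4 to 0.875 m from the base axis. Payload 4.4 kg.
Tool frame: the origin (TCP) lies on the centre line of the jaws, within the pads' length; the fingertips stand 17 mm ahead of it and the grasp point (between the pads) lies 2 mm behind it; y points along the fingers, z is the direction in which the jaws open and shut, and the axes are right-handed (so a half turn about y gives the same grasp; the last joint's range is limited). The gripper opens to 85 mm and grips with 20 to 120 N. Pads are 22 mm wide; open, the fingers measure 114 mm over their backs; the gripper's body (76 mm by 85 mm) begins 54 mm behind the grasp point. The pads swing forward as they close: fully open they stand 13 mm farther back than shut.
Start: joints at [1.058, 0.628, 0.038, 1.517, -0.027, 0.996, -0.02], TCP at [0.281, -0.586, 0.248] pointing down, gripper open.
Joint ranges: [-3.06, 3.06], [-0.37, 2.12], [-1.25, 1.32], [0.18, 2.47], [-1.1, 4.24], [0.23, 1.98], [-2.94, 2.94]. Speed limits (rad/s): [2.57, 2.57, 3.14, 3.14, 3.14, 3.14, 3.14].

## Interface

Orientations are given as a unit quaternion [x, y, z, w].
In Python, from cell import manip gives the robot as it stands.
- The arm moves only by the tool send_rows, never from a script. Its argument "plan" is a list that holds one entry, the list of rows, each a list of 4 numbers: the shift along the tool's x, y, z in mm, then the turn about the tool's y in rad. In form: [[[x, y, z, spin], ...]]. A call has exactly 8 rows; each row is the pose to reach, as a shift and turn from the pose commanded when the call began, along the tool's axes at that moment; what a row does not reach only later rows make up. A row lasts 1/12 s, in which the tool goes at most 41.7 mm and 7.16 degrees, less where a joint would pass 70% of its speed; a pose out of reach is approached as far as the arm can. A call with a gripper value outside its range is refused whole. "claw" is the finger opening in mm, from 0 to 85.4, set as the call begins (left out, the last holds). The fingers move at their own pace and stop on an object; "squeeze" is the grip in N (left out, the last holds). Time passes only in rows, so rows that repeat a pose let the fingers close, or fill a call up. It gives the time, the measured TCP pose, the force and the opening at its end, in the units of the state.
- manip.observe(): the state, without advancing time (a new reading comes with each control period).
- manip.read_camera(name): name is "scene" or "top"; returns a dict with "img" (400x640x3 uint8, red, green, blue), "mtx" (3x3 intrinsics, pixels), "R" (3x3) and "t" (3): a world point X has camera coordinates R X + t. Camera axes: x right, y down, z forward; pixel columns grow to the right and rows downward; lengths in m; the calibration is good to about 2 mm. A picture is of the moment at which its call begins. There is no depth.
- manip.finish_job(): hands the job in, once; it reports no verdict.
The state is a dict: "time": time; "joint_positions": joint angles; "qd": joint speeds; "joint_torque": joint torques, N m; "tcp_pos": TCP position; "tool_rot": TCP orientation; "contact_force": force on the tool from outside, world axes, zero at the start; "moment": the same for the moment, N m; "opening": finger opening in m.
Only numpy, scipy, OpenCV 4.12 (cv2) and the standard library are available. Lean on these libraries where they do the work, as an engineer would, in place of code of your own. Each camera call takes 0.05 s, during which the arm holds its last target. There are 200 camera calls.

## Task

Load the carrier plate for the laser marker: take the four drill bits from the rubber mat and stand each one, head down as it is, in the nest of its own size, whose ring has the same colour as the paint on the bit's shank, fully down and upright. Lower the bits in rather than dropping them, never let one topple, since their carbide buttons chip, and leave the tin and the caliper where they lie.

Things in the scene. Friction and masses are not known exactly. Their poses are not given: they have to be found in the camera images.
- bit43_center (a point): rock-drill button bit with a 43 mm head, dark steel, standing head down on the grey rubber mat; the bare end of its shank is dipped in yellow paint. 80 mm tall: castellated head 43 mm across and 24 mm high at the bottom (its lower edge bevelled 4 mm), above it a plain round shank 26 mm across up to the top. Point: on its axis, half-way up the shank, 52 mm above its face; z axis up along the shank. About 0.4 kg
- nest43_floor (a point): nest for the 43 mm bit on the drilled aluminium carrier plate: a yellow ring, 12 mm high, bore 48 mm opening to 54 mm at its mouth, 5 mm wall, on a round aluminium flange 96 mm across. Point: centre of the nest's floor (on which the bit's face stands), 12 mm below the ring's upper edge and 16 mm above the table; z axis up
- bit50_center (a point): rock-drill button bit with a 50 mm head, dark steel, standing head down on the grey rubber mat; the bare end of its shank is dipped in blue paint. 86 mm tall: castellated head 50 mm across and 26 mm high at the bottom (its lower edge bevelled 4 mm), above it a plain round shank 29 mm across up to the top. Point: on its axis, half-way up the shank, 56 mm above its face; z axis up along the shank. About 0.52 kg
- nest50_floor (a point): nest for the 50 mm bit on the drilled aluminium carrier plate: a blue ring, 12 mm high, bore 55 mm opening to 61 mm at its mouth, 5 mm wall, on a round aluminium flange 96 mm across. Point: centre of the nest's floor (on which the bit's face stands), 12 mm below the ring's upper edge and 16 mm above the table; z axis up
- bit57_center (a point): rock-drill button bit with a 57 mm head, dark steel, standing head down on the grey rubber mat; the bare end of its shank is dipped in green paint. 92 mm tall: castellated head 57 mm across and 28 mm high at the bottom (its lower edge bevelled 4 mm), above it a plain round shank 32 mm across up to the top. Point: on its axis, half-way up the shank, 60 mm above its face; z axis up along the shank. About 0.68 kg
- nest57_floor (a point): nest for the 57 mm bit on the drilled aluminium carrier plate: a green ring, 12 mm high, bore 62 mm opening to 68 mm at its mouth, 5 mm wall, on a round aluminium flange 96 mm across. Point: centre of the nest's floor (on which the bit's face stands), 12 mm below the ring's upper edge and 16 mm above the table; z axis up
- bit64_center (a point): rock-drill button bit with a 64 mm head, dark steel, standing head down on the grey rubber mat; the bare end of its shank is dipped in red paint. 98 mm tall: castellated head 64 mm across and 30 mm high at the bottom (its lower edge bevelled 4 mm), above it a plain round shank 36 mm across up to the top. Point: on its axis, half-way up the shank, 64 mm above its face; z axis up along the shank. About 0.85 kg
- nest64_floor (a point): nest for the 64 mm bit on the drilled aluminium carrier plate: a red ring, 12 mm high, bore 69 mm opening to 75 mm at its mouth, 5 mm wall, on a round aluminium flange 96 mm across. Point: centre of the nest's floor (on which the bit's face stands), 12 mm below the ring's upper edge and 16 mm above the table; z axis up
- tin_center (a point): small round tin of marking paste, 40 mm across and 30 mm high, white with a metal lid, standing on the mat in the middle of the four bits; point: its centre, 15 mm up. To be left alone
- caliper_center (a point): digital caliper, 170 mm long, 50 mm over the jaws, at most 12 mm high, lying on the bench between mat and carrier plate, along x; point: the middle of its beam, 5 mm up. To be left alone

How it is judged:
By the outcome, as a careful person would: the job done as asked, in the order asked, and still so for the second after the job is handed in, with the robot touching nothing.
It also fails if it takes over 131 s, if anything falls off the work surface, if the arm or the gripper's body presses on something with over 40 N, if the wrist force passes 120 N, or if a joint passes its speed limit or range.

## Working session

There is one attempt and no reset: what is moved stays moved. The work goes in short steps, Python scripts to look and compute and a tool call to move; the robot and the scene stay as the last step left them, time stands still between calls to the robot, and variables do not carry over. Pictures are saved under pics/ and viewed, about 12 in all and at most 16, crops included, and the job is handed in when it is done.

Besides the shell and the picture viewer there is one more tool, called after "Request:" as name(argument=value, ...) on one line, values as JSON. send_rows: Moves the arm, as the interface text tells. Its arguments: {"type":"object","properties":{"plan":{"type":"array"},"claw":{"type":"number"},"squeeze":{"type":"number"}},"required":["plan"]}

```bash
ls; mkdir -p pics; python3 - <<'E'
from cell import manip
import cv2
s=manip.observe()
for k in s: print(k,s[k])
for n in("scene","top"):
    c=manip.read_camera(n); cv2.imwrite(f"pics/{n}0.png",c["img"][:,:,::-1]); print(n,c["mtx"],c["R"],c["t"])
E
```

```text
pics
time 0.0
joint_positions [ 1.05823036  0.6293154   0.03844302  1.5183865  -0.02703396  0.9962804
 -0.02001825]
qd [ 0.00104645  0.00078373  0.00089307 -0.00099031 -0.00055595  0.00079873
 -0.00021498]
joint_torque [ 2.71093122e-04 -5.63396144e+01  1.22591950e+00 -1.93445510e+01
  1.07978008e-02  1.05816830e-02 -1.84247148e-05]
tcp_pos [ 0.2806107  -0.58564928  0.24740306]
tool_rot [-0.15677716  0.69018617 -0.68889462  0.15648696]
contact_force [-0.2050918   0.52363487 -0.40813975]
moment [-0.00963381 -0.04805511 -0.02241601]
opening 0.08551887295157809
scene [[420.5622755    0.         311.7300414 ]
 [  0.         420.5622755  198.47859235]
 [  0.           0.           1.        ]] [[-0.79723544  0.60365706 -0.00371449]
 [ 0.37621972  0.4920335  -0.7850871 ]
 [-0.47209572 -0.62729673 -0.61937423]] [ 0.42093017 -0.125341    1.2000627 ]
top [[369.00496519   0.         316.90595072]
 [  0.         369.00496519 197.28005935]
 [  0.           0.           1.        ]] [[-0.10596592 -0.99434507  0.00700824]
 [-0.97160786  0.10203834 -0.21346274]
 [ 0.21154051 -0.02942903 -0.97692607]] [0.03770984 0.5290948  0.7182419 ]
```

View pics/scene0.png

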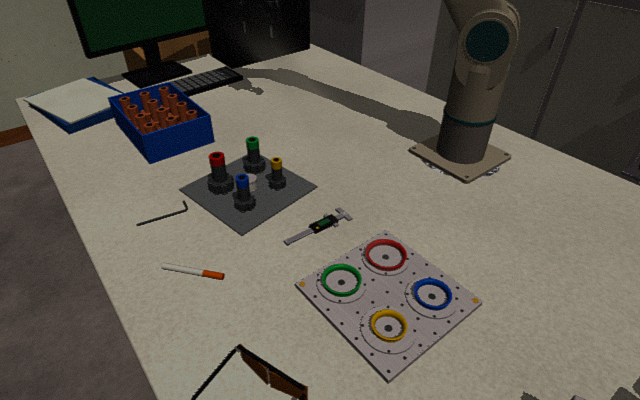

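View pics/top0.png

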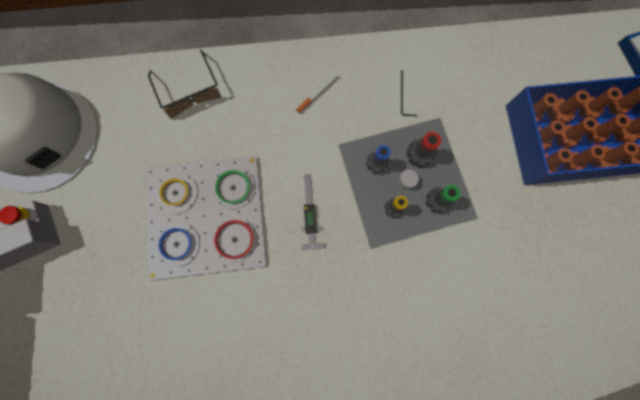

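Scene: bits at (218,160) red, (242,180) blue, (252,145) green, (277,163) yellow; the plate with its rings is at about (387,300). Top: bits at (383,152) blue, (431,140) red, (400,203) yellow, (451,193) green; nests at (175,192), (234,187), (176,243), (235,239).

```bash
cat > h.py <<'E'
import cv2, numpy as np
from cell import manip
from scipy.spatial.transform import Rotation as Rot
HUE={'yellow':(18,35),'blue':(100,130),'green':(45,85),'red':(0,8)}
SZ={'yellow':('43',.080,26),'blue':('50',.086,29),'green':('57',.092,32),'red':('64',.098,36)}
def proj(c,X):
    p=c["R"]@np.asarray(X,float)+c["t"]; p=c["mtx"]@p; return p[:2]/p[2]
def ray(c,uv,z):
    d=c["R"].T@np.linalg.solve(c["mtx"],[uv[0],uv[1],1]); o=-c["R"].T@c["t"]
    return o+d*(z-o[2])/d[2]
def mask(c,col):
    h=cv2.cvtColor(c["img"],cv2.COLOR_RGB2HSV); lo,hi=HUE[col]
    m=cv2.inRange(h,(lo,130,60),(hi,255,255))
    if col=='red': m|=cv2.inRange(h,(174,130,60),(180,255,255))
    return m
def blobs(c,col,box):
    u0,v0,u1,v1=box; m=np.zeros((400,640),np.uint8); m[v0:v1,u0:u1]=mask(c,col)[v0:v1,u0:u1]
    n,l,s,ce=cv2.connectedComponentsWithStats(m)
    if n<2: return None
    k=1+np.argmax(s[1:,4]); return (l==k),s[k],ce[k]
def state():
    s=manip.observe(); r=Rot.from_quat(s["tool_rot"]); return s,r
E
python3 - <<'E'
from h import *
S=manip.read_camera("scene");T=manip.read_camera("top")
# bits: blob centroid / rings: ellipse fit to outer contour
for nm,c,bb,rb in(("scene",S,(175,125,320,220),(290,225,490,380)),("top",T,(335,120,480,245),(140,150,270,285))):
  for col in HUE:
    b=blobs(c,col,bb); 
    H=SZ[col][1]
    if b: print(nm,col,"bit",b[1][4],b[1][:4],b[2].round(1), ray(c,b[2],H-.006+.004).round(4))
    r=blobs(c,col,rb)
    if r:
      cn=max(cv2.findContours(r[0].astype(np.uint8),cv2.RETR_EXTERNAL,cv2.CHAIN_APPROX_NONE)[0],key=len)
      P=np.array([ray(c,p[0],.028)[:2] for p in cn],np.float32)
      (ce,rad)=cv2.minEnclosingCircle(P); e=cv2.fitEllipse(P); print("   ring",r[1][4],np.round(ce,4),round(rad,4),np.round(e[0],4),np.round(e[1],4))
  print(manip.observe()["time"])
E
python3 - <<'E'
import cv2
a=cv2.imread("pics/scene0.png")[125:225,175:325];b=cv2.imread("pics/top0.png")[115:250,335:480]
cv2.imwrite("pics/crop.png",cv2.vconcat([cv2.resize(a,(750,300*0+290)),cv2.resize(b,(750,300))]) if 0 else cv2.resize(b,(725,600*0+595)))
E
```

```text
scene yellow bit 101 [270 157  12  13] [276.4 162.8] [ 0.4996 -0.1802  0.078 ]
   ring 435 [0.5847 0.2937] 0.0333 [0.5841 0.2931] [0.06   0.0645]
scene blue bit 841 [175 125  39  30] [191.4 136.7] [ 0.6147 -0.4148  0.084 ]
   ring 323 [0.4696 0.2945] 0.0363 [0.4696 0.2929] [0.0663 0.0692]
scene green bit 37 [246 137  12   6] [252.  139.6] [ 0.4994 -0.2944  0.09  ]
   ring 278 [0.5814 0.165 ] 0.0381 [0.5816 0.1644] [0.0732 0.0737]
scene red bit 133 [209 152  15  15] [216.8 159. ] [ 0.6184 -0.2579  0.096 ]
   ring 369 [0.4691 0.1696] 0.0452 [0.4669 0.1696] [0.0803 0.0862]
0.2
top yellow bit 150 [393 196  15  14] [399.8 202.8] [ 0.4965 -0.1845  0.078 ]
   ring 177 [0.5814 0.2908] 0.0305 [0.582  0.2907] [0.0566 0.0594]
top blue bit 114 [376 146  14  14] [382.3 152.7] [ 0.6047 -0.1629  0.084 ]
   ring 81 [0.469  0.2927] 0.0315 [0.4679 0.2895] [0.0616 0.0644]
top green bit 129 [442 186  17  15] [450.1 193.2] [ 0.5033 -0.2855  0.09  ]Traceback (most recent call last):
  File "<stdin>", line 13, in <module>
cv2.error: OpenCV(4.12.0) /io/opencv/modules/imgproc/src/shapedescr.cpp:361: error: (-201:Incorrect size of input array) There should be at least 5 points to fit the ellipse in function 'fitEllipseNoDirect'
```

View pics/crop.png

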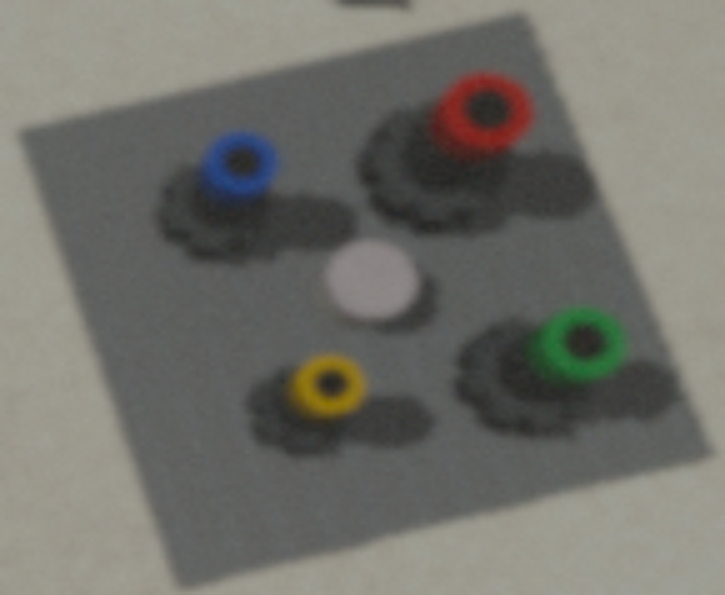

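```bash
cat >> h.py <<'E'
BB={"scene":dict(yellow=(268,152,288,175),blue=(232,170,252,192),green=(243,134,262,154),red=(205,148,230,172)),
    "top":dict(yellow=(388,192,414,216),blue=(372,142,394,168),green=(436,180,464,208),red=(416,126,446,156))}
RB={"scene":dict(yellow=(360,300,415,350),blue=(405,270,460,320),green=(312,255,370,305),red=(355,226,415,278)),
    "top":dict(yellow=(155,172,200,215),blue=(152,220,200,268),green=(210,162,258,210),red=(208,214,260,264))}
HT=HUE
def up(c,box,col,k=6,s=85,v=25):
    """colour mask of a box, k times enlarged"""
    u0,v0,u1,v1=box; im=cv2.resize(c["img"][v0:v1,u0:u1],None,fx=k,fy=k,interpolation=cv2.INTER_CUBIC)
    h=cv2.cvtColor(im,cv2.COLOR_RGB2HSV); lo,hi=HUE[col]
    m=cv2.inRange(h,(lo,s,v),(hi,255,255))
    if col=='red': m|=cv2.inRange(h,(172,s,v),(180,255,255))
    return m
def conts(c,box,col,k=6,**a):
    """outer and hole contour with the biggest area, in image pixels"""
    m=up(c,box,col,k,**a); cs,hi=cv2.findContours(m,cv2.RETR_CCOMP,cv2.CHAIN_APPROX_NONE)
    o=np.array(box[:2]); f=lambda q:(q[:,0]+.5)/k-.5+o
    out=[q for q,x in zip(cs,hi[0]) if x[3]<0]; ho=[q for q,x in zip(cs,hi[0]) if x[3]>=0]
    g=lambda L:f(max(L,key=cv2.contourArea)) if L else None
    return g(out),g(ho)
def tri(cs,uvs):
    A=[];b=[]
    for c,uv in zip(cs,uvs):
        P=c["mtx"]@np.c_[c["R"],c["t"]]
        for i in(0,1):
            r=uv[i]*P[2]-P[i]; A.append(r[:3]); b.append(-r[3])
    return np.linalg.lstsq(np.array(A),np.array(b),rcond=None)[0]
E
python3 - <<'E'
from h import *
C={n:manip.read_camera(n) for n in("scene","top")}
for col in HUE:
  uv={}
  for n,c in C.items():
    o,h=conts(c,BB[n][col],col)
    if h is not None and len(h)>8:
      e=cv2.fitEllipse(h.astype(np.float32)); uv[n]=e[0]
      print(col,n,"hole uv",np.round(e[0],1),"at top",ray(c,e[0],SZ[col][1]+.004).round(4),"size",np.round(e[1],1))
    else: print(col,n,"no hole",None if o is None else len(o))
    o,h=conts(c,RB[n][col],col)
    for q,w in((o,"outer"),(h,"hole")):
      if q is None: continue
      P=np.array([ray(c,p,.028)[:2] for p in q],np.float32); e=cv2.fitEllipse(P)
      print("    ring",n,w,np.round(e[0],4),np.round(e[1],4))
  if len(uv)==2: print("   TRI",tri([C["scene"],C["top"]],[uv["scene"],uv["top"]]).round(4))
E
```

```text
yellow scene hole uv [275.8 159.2] at top [ 0.4966 -0.1866  0.084 ] size [2.5 4.5]
    ring scene outer [0.5841 0.2932] [0.0621 0.067 ]
    ring scene hole [0.5867 0.2956] [0.0422 0.0474]
yellow top hole uv [400.8 201.6] at top [ 0.4977 -0.1853  0.084 ] size [3.9 4.1]
    ring top outer [0.5821 0.2907] [0.061  0.0638]
    ring top hole [0.5806 0.2895] [0.0461 0.0484]
   TRI [ 0.4975 -0.1851  0.0851]
blue scene hole uv [241.5 176.8] at top [ 0.6045 -0.1645  0.09  ] size [3.4 6.1]
    ring scene outer [0.4708 0.2935] [0.0686 0.0743]
    ring scene hole [0.4739 0.2956] [0.049  0.0549]
blue top hole uv [382.9 151.3] at top [ 0.6055 -0.1633  0.09  ] size [5.7 6.2]
    ring top outer [0.4682 0.2911] [0.0664 0.0686]
    ring top hole [0.4677 0.2898] [0.0558 0.0569]
   TRI [ 0.6052 -0.1631  0.0911]
green scene hole uv [251.8 139.1] at top [ 0.5033 -0.2878  0.096 ] size [3.1 6.3]
    ring scene outer [0.5828 0.1659] [0.0752 0.081 ]
    ring scene hole [0.5851 0.1688] [0.0561 0.062 ]
green top hole uv [451.7 192.1] at top [ 0.504  -0.2868  0.096 ] size [7.  7.7]
    ring top outer [0.5806 0.163 ] [0.0726 0.0739]
    ring top hole [0.5789 0.1626] [0.0644 0.065 ]
   TRI [ 0.5039 -0.2865  0.0968]
red scene hole uv [216.  155.1] at top [ 0.6157 -0.2656  0.102 ] size [3.8 7.6]
    ring scene outer [0.4679 0.1697] [0.0835 0.0908]
    ring scene hole [0.4709 0.1724] [0.0605 0.0675]
red top hole uv [432.1 139.3] at top [ 0.6167 -0.2648  0.102 ] size [7.  7.5]
    ring top outer [0.465  0.1667] [0.082  0.0833]
    ring top hole [0.4642 0.1662] [0.0691 0.0702]
   TRI [ 0.6163 -0.2644  0.1029]
```

```bash
cat >> h.py <<'E'
BIT=dict(yellow=(.4972,-.1856),blue=(.605,-.1637),green=(.5038,-.2870),red=(.6163,-.2650))
NEST=dict(yellow=(.5822,.2917),blue=(.4676,.2921),green=(.5808,.1632),red=(.4645,.1669))
def go(x,y,z):
    s,r=state(); d=np.array([x,y,z])-s["tcp_pos"]; print("tcp",s["tcp_pos"].round(4),"shift tool mm",(r.inv().apply(d)*1000).round(1),"open",round(s["opening"]*1000,1),"F",s["contact_force"].round(1),"t",round(s["time"],2))
E
python3 - <<'E'
from h import *
s,r=state(); print(r.as_matrix().round(4))
go(*BIT["red"],.165)
E
```

```text
[[-9.019e-01 -2.000e-04  4.320e-01]
 [-4.320e-01  5.000e-04 -9.019e-01]
 [-0.000e+00 -1.000e+00 -6.000e-04]]
tcp [ 0.2808 -0.586   0.248 ] shift tool mm [-441.3   83.1 -144.6] open 85.7 F [ 0.1 -0.1 -0.2] t 0.3
```

Request:
send_rows(plan=[[[-15,3,-5,-0.1],[-45,9,-15,-0.22],[-80,16,-26,-0.34],[-115,23,-38,-0.46],[-150,30,-49,-0.58],[-185,37,-61,-0.7],[-220,44,-72,-0.82],[-250,50,-82,-0.94]]], claw=62, squeeze=60)

```text
time: 0.97
tcp_pos: [0.4728, -0.4019, 0.1981]
tool_rot: [0.454, -0.542, 0.542, -0.454]
contact_force: [0.9, -0.4, 0.9]
opening: 0.0616
```

```bash
python3 - <<'E'
from h import *
s,r=state(); m=r.as_matrix(); print(m.round(4), "yaw err",np.degrees(np.arctan2(m[1,2],m[0,2])),s["joint_positions"].round(2))
go(*BIT["red"],.18)
E
```

```text
[[-1.758e-01  8.000e-04  9.844e-01]
 [-9.844e-01  7.000e-04 -1.758e-01]
 [-8.000e-04 -1.000e+00  7.000e-04]] yaw err -10.125754763315522 [ 0.79  0.65 -0.21  1.65  0.17  0.86  0.33]
tcp [ 0.4728 -0.4019  0.1981] shift tool mm [-160.    18.3  117.1] open 61.6 F [ 0.9 -0.4  0.9] t 0.97
```

Request:
send_rows(plan=[[[-27,3,20,-0.08],[-54,6,40,-0.13],[-81,9,60,-0.18],[-108,12,80,-0.18],[-132,15,98,-0.18],[-150,17,111,-0.18],[-160,18,117,-0.18],[-160,18,117,-0.18]]])

```text
time: 1.63
tcp_pos: [0.6172, -0.2647, 0.18]
tool_rot: [-0.499, 0.5, -0.5, 0.501]
contact_force: [0.7, 0.2, 0.2]
opening: 0.0618
```

```bash
python3 - <<'E'
from h import *
s,r=state(); m=r.as_matrix(); print(m.round(4), "yaw err",np.degrees(np.arctan2(m[1,2],m[0,2])))
go(*BIT["red"],.18); go(*BIT["red"],.07)
c=manip.read_camera("top"); a=c["img"][80:260,330:510,::-1]; b=manip.read_camera("scene")["img"][70:250,150:330,::-1]
cv2.imwrite("pics/a1.png",cv2.resize(cv2.hconcat([a,b]),(800,400)))
E
```

```text
[[ 7.0e-04  9.0e-04  1.0e+00]
 [-1.0e+00  2.2e-03  7.0e-04]
 [-2.2e-03 -1.0e+00  9.0e-04]] yaw err 0.04013154523467099
tcp [ 0.6172 -0.2647  0.18  ] shift tool mm [ 0.3 -0.  -0.9] open 61.8 F [0.7 0.2 0.2] t 1.63
tcp [ 0.6172 -0.2647  0.18  ] shift tool mm [  0.5 110.   -1. ] open 61.8 F [0.7 0.2 0.2] t 1.63
```

View pics/a1.png

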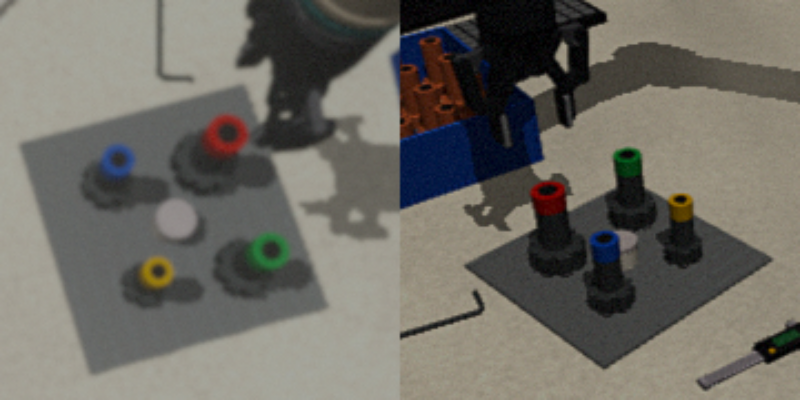

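```bash
python3 - <<'E'
from h import *
for n in("top","scene"):
    c=manip.read_camera(n); p=manip.observe()["tcp_pos"]
    for dx in(-.03,0,.03): print(n,proj(c,p+[dx,0,-.017]).round(0))
    cv2.imwrite(f"pics/{n}2.png",cv2.resize(c["img"][60:200,360:540,::-1] if n=="top" else c["img"][80:200,140:300,::-1],None,fx=4,fy=4))
E
```

```text
top [448. 144.]
top [446. 129.]
top [443. 114.]
scene [223. 128.]
scene [212. 131.]
scene [200. 135.]
```

View pics/top2.png

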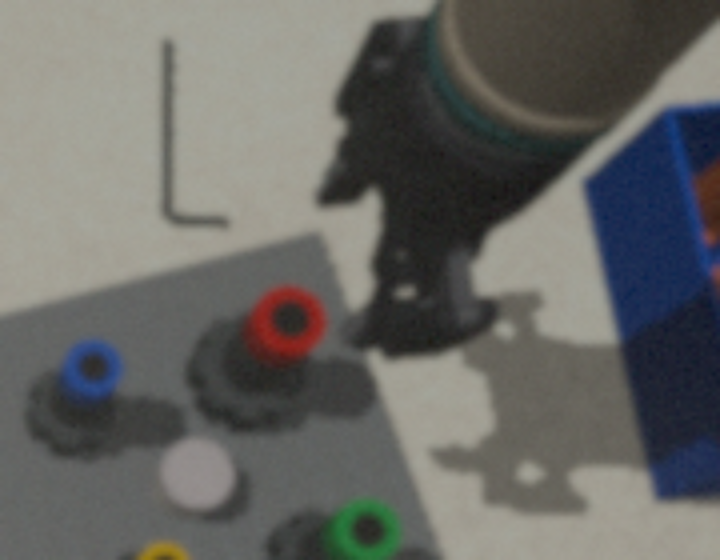

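Tips at full-image (440,110) and (447,146) agree with the projected TCP; robot and camera frames match, jaws are centred over the red bit. Descend and grip.

Request:
send_rows(plan=[[[0,10,-1,0],[0,30,-1,0],[0,52,-1,0],[0,74,-1,0],[0,92,-1,0],[0,104,-1,0],[0,110,-1,0],[0,110,-1,0]]])

```text
time: 2.5
tcp_pos: [0.6129, -0.2688, 0.0688]
tool_rot: [-0.499, 0.502, -0.5, 0.498]
contact_force: [0.1, -0.0, 0.2]
opening: 0.0622
```

Request:
send_rows(plan=[[[0,0,0,0],[0,0,0,0],[0,0,0,0],[0,0,0,0],[0,0,0,0],[0,0,0,0],[0,0,0,0],[0,0,0,0]]], claw=20, squeeze=60)

```text
time: 3.17
tcp_pos: [0.6153, -0.2688, 0.0718]
tool_rot: [0.499, -0.5, 0.502, -0.499]
contact_force: [0.8, -1.8, 5.6]
opening: 0.0346
```

```bash
python3 - <<'E'
from h import *
s,r=state(); print(r.as_matrix().round(4), s["joint_positions"].round(3),s["qd"].round(3)); go(*BIT["red"],.07)
E
```

```text
[[-0.0041  0.0026  1.    ]
 [-1.     -0.0011 -0.0041]
 [ 0.0011 -1.      0.0026]] [ 0.488  0.873 -0.208  1.579  0.245  0.713  0.163] [ 0.    -0.    -0.001 -0.002  0.001 -0.    -0.001]
tcp [ 0.6153 -0.2688  0.0718] shift tool mm [-3.8  1.8  0.9] open 34.6 F [ 0.8 -1.8  5.6] t 3.17
```

Request:
send_rows(plan=[[[0,-3,0,0],[0,-10,0,0],[0,-22,0,0],[0,-40,0,0],[0,-60,0,0],[0,-82,0,0],[0,-98,0,0],[0,-105,0,0]]])

```text
time: 3.83
tcp_pos: [0.615, -0.2685, 0.1782]
tool_rot: [0.499, -0.5, 0.502, -0.499]
contact_force: [0.8, -0.6, -8.4]
opening: 0.0348
```

```bash
python3 - <<'E'
from h import *
go(*NEST["red"],.18)
a=manip.read_camera("scene")["img"][60:260,140:360,::-1]; b=manip.read_camera("top")["img"][60:260,340:560,::-1]
cv2.imwrite("pics/a3.png",cv2.resize(cv2.hconcat([a,b]),(800,364)))
E
```

```text
tcp [ 0.615  -0.2685  0.1782] shift tool mm [-434.8   -2.8 -152.3] open 34.8 F [ 0.8 -0.6 -8.4] t 3.83
```

View pics/a3.png

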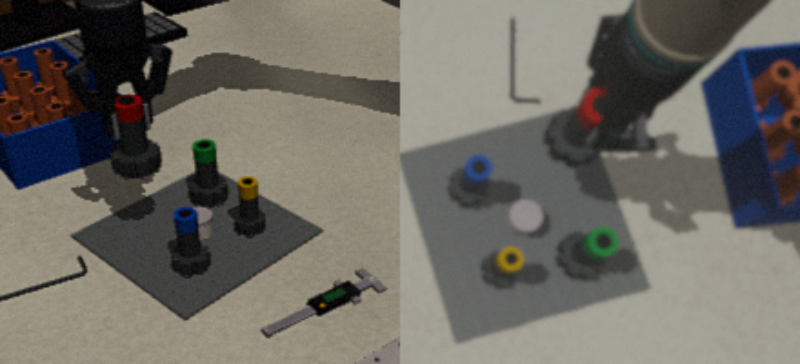

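Red bit held upright at scene crop (130,110–165), clear of the others. Carry it to the red nest.

Request:
send_rows(plan=[[[-6,0,-2,0],[-20,-1,-7,0],[-45,-2,-16,0],[-78,-2,-27,0],[-113,-2,-40,0],[-148,-2,-52,0],[-183,-2,-65,0],[-218,-2,-77,0]]])

```text
time: 4.6
tcp_pos: [0.5355, -0.0481, 0.176]
tool_rot: [-0.5, 0.502, -0.5, 0.498]
contact_force: [0.8, 0.0, -8.5]
opening: 0.035
```

Request:
send_rows(plan=[[[-35,0,-12,0],[-70,0,-25,0],[-105,0,-37,0],[-140,0,-50,0],[-172,0,-61,0],[-195,0,-69,0],[-208,0,-74,0],[-213,0,-75,0]]])

```text
time: 5.27
tcp_pos: [0.461, 0.1668, 0.1765]
tool_rot: [0.501, -0.501, 0.498, -0.5]
contact_force: [-0.0, -0.2, -8.1]
opening: 0.0347
```

```bash
python3 - <<'E'
from h import *
s,r=state(); m=r.as_matrix(); print(m.round(4),s["joint_positions"].round(2))
go(.4645,.163,.18)
c=manip.read_camera("scene"); t=manip.read_camera("top")
o,h=conts(c,(330,150,460,300),'red'); 
cv2.imwrite("pics/a4.png",cv2.resize(cv2.hconcat([c["img"][110:310,290:500,::-1],t["img"][130:330,130:340,::-1]]),(800,381)))
E
```

```text
[[ 0.0018 -0.0033  1.    ]
 [-1.      0.0011  0.0018]
 [-0.0011 -1.     -0.0032]] [-0.25  0.52 -0.21  2.02  0.18  0.62 -0.58]
tcp [0.461  0.1668 0.1765] shift tool mm [ 3.8 -3.5  3.5] open 34.7 F [-0.  -0.2 -8.1] t 5.27
```

View pics/a4.png

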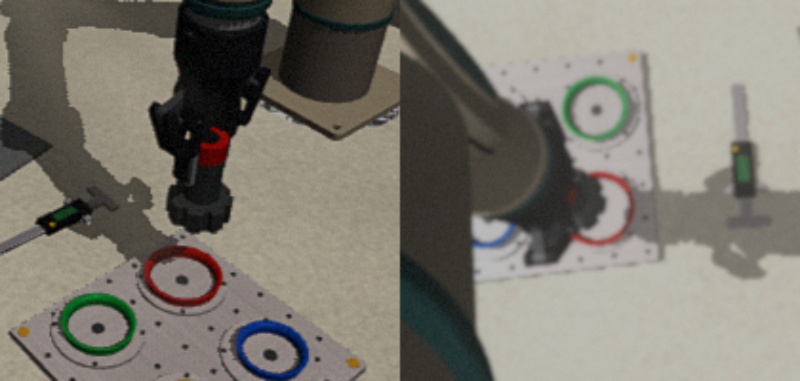

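```bash
python3 - <<'E'
from h import *
C={n:manip.read_camera(n) for n in("scene","top")}
for n in C: C[n]["img"]=cv2.imread(f"pics/{n}0.png")[:,:,::-1].copy()
for col in HUE:
  uv={}
  for n,c in C.items():
    e=proj(c,[*NEST[col],.016]); k=8; u0,v0=np.round(e).astype(int)-7
    g=cv2.cvtColor(cv2.resize(c["img"][v0:v0+15,u0:u0+15],None,fx=k,fy=k,interpolation=cv2.INTER_CUBIC),cv2.COLOR_RGB2GRAY).astype(float)
    w=np.clip(np.percentile(g,50)*.75-g,0,None); l=cv2.connectedComponents((w>0).astype(np.uint8))[1]
    k0=max(range(1,l.max()+1),key=lambda i:w[l==i].sum()); w=w*(l==k0)
    yy,xx=np.mgrid[:120,:120]; p=np.array([(w*xx).sum(),(w*yy).sum()])/w.sum(); uv[n]=(p+.5)/k-.5+[u0,v0]
    print(col,n,uv[n].round(1),"area",(w>0).sum()/64,ray(c,uv[n],.016).round(4))
  print("  TRI",tri(list(C.values()),list(uv.values())).round(4))
E
```

```text
yellow scene [388.  327.7] area 47.90625 [0.5826 0.292  0.016 ]
yellow top [174.9 192.3] area 22.046875 [0.583  0.2922 0.016 ]
  TRI [0.5828 0.2921 0.0163]
blue scene [431.5 295.9] area 38.46875 [0.4684 0.2922 0.016 ]
blue top [176.1 243.9] area 24.40625 [0.4686 0.2924 0.016 ]
  TRI [0.4686 0.2923 0.0163]
green scene [341.  281.9] area 34.71875 [0.581  0.1638 0.016 ]
green top [232.8 187.3] area 21.265625 [0.5811 0.1642 0.016 ]
  TRI [0.5811 0.1641 0.0163]
red scene [385.1 256.5] area 29.53125 [0.4652 0.1674 0.016 ]
red top [234.3 239.3] area 25.234375 [0.4653 0.1677 0.016 ]
  TRI [0.4653 0.1676 0.0162]
```

Floor holes of the nests triangulate to sub-millimetre agreement; I use those centres. Lower to just above the ring.

Request:
send_rows(plan=[[[1,4,1,0],[2,14,2,0],[3,28,4,0],[3,43,4,0],[3,56,4,0],[3,65,4,0],[3,69,4,0],[3,69,4,0]]])

```text
time: 6.13
tcp_pos: [0.4675, 0.1595, 0.1071]
tool_rot: [-0.5, 0.501, -0.501, 0.498]
contact_force: [0.4, 0.1, -8.9]
opening: 0.0345
```

```bash
cat >> h.py <<'E'
NEST=dict(yellow=(.5829,.2921),blue=(.4685,.2923),green=(.5811,.1640),red=(.4653,.1676))
E
python3 - <<'E'
from h import *
s,r=state();print(r.as_matrix().round(4)); go(.4653,.1638,.083)
a=manip.read_camera("scene")["img"][150:310,300:480,::-1]
cv2.imwrite("pics/a5.png",cv2.resize(a,None,fx=3,fy=3))
E
```

```text
[[-4.8e-03 -1.9e-03  1.0e+00]
 [-1.0e+00 -9.0e-04 -4.8e-03]
 [ 9.0e-04 -1.0e+00 -1.9e-03]]
tcp [0.4675 0.1595 0.1071] shift tool mm [-4.3 24.1 -2.2] open 34.5 F [ 0.4  0.1 -8.9] t 6.13
```

View pics/a5.png

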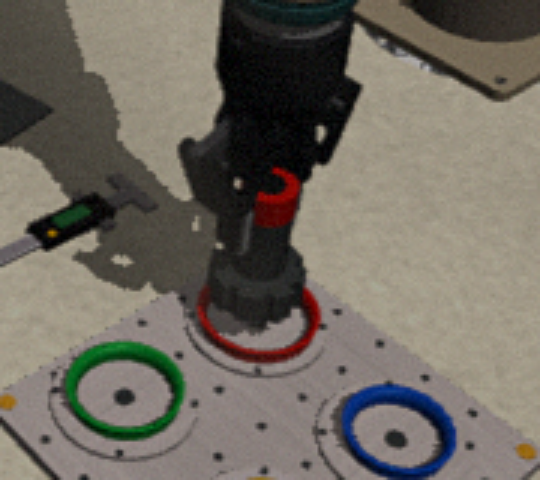

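Request:
send_rows(plan=[[[-1,1,-1,0],[-2,2,-2,0],[-4,3,-2,0],[-4,4,-2,0],[-4,4,-2,0],[-4,4,-2,0],[-4,4,-2,0],[-4,4,-2,0]]])

```text
time: 6.85
tcp_pos: [0.466, 0.1642, 0.1044]
tool_rot: [0.499, -0.501, 0.501, -0.499]
contact_force: [0.2, 0.1, -8.1]
opening: 0.0349
```

```bash
python3 - <<'E'
from h import *
go(.4653,.1638,.083)
E
```

```text
tcp [0.466  0.1642 0.1044] shift tool mm [ 0.4 21.4 -0.7] open 34.9 F [ 0.2  0.1 -8.1] t 6.85
```

Request:
send_rows(plan=[[[0,2,-1,0],[0,5,-1,0],[0,8,-1,0],[0,11,-1,0],[0,14,-1,0],[0,16,-1,0],[0,17,-1,0],[0,17,-1,0]]])

```text
time: 7.52
tcp_pos: [0.4648, 0.1642, 0.087]
tool_rot: [-0.499, 0.501, -0.501, 0.499]
contact_force: [-1.2, -0.3, -8.2]
opening: 0.0349
```

Request:
send_rows(plan=[[[0,1,0,0],[0,2,0,0],[0,3,0,0],[0,4,0,0],[0,5,0,0],[0,5,0,0],[0,5,0,0],[0,5,0,0]]])

```text
time: 8.18
tcp_pos: [0.4651, 0.1644, 0.0837]
tool_rot: [0.499, -0.501, 0.501, -0.499]
contact_force: [-3.3, -0.7, 7.7]
opening: 0.0346
```

Seated (Fz swings from −8 to +8 N at the expected height). Release, rise, and travel to the green bit.

Request:
send_rows(plan=[[[0,0,0,0],[0,0,0,0],[0,0,0,0],[0,0,0,0],[0,0,0,0],[0,0,0,0],[0,0,0,0],[0,0,0,0]]], claw=62)

```text
time: 8.85
tcp_pos: [0.465, 0.1643, 0.0823]
tool_rot: [-0.499, 0.501, -0.501, 0.499]
contact_force: [-0.6, 0.9, 0.3]
opening: 0.0621
```

Request:
send_rows(plan=[[[0,-5,0,0],[0,-17,0,0],[0,-35,0,0],[0,-55,0,0],[0,-75,0,0],[0,-92,0,0],[0,-104,0,0],[0,-107,0,0]]])

```text
time: 9.52
tcp_pos: [0.466, 0.1647, 0.1916]
tool_rot: [0.498, -0.5, 0.502, -0.5]
contact_force: [-0.1, 0.4, 0.7]
opening: 0.062
```

Request:
send_rows(plan=[[[10,0,1,0],[30,0,3,0],[60,0,5,0],[95,0,8,0],[130,0,11,0],[165,0,14,0],[200,0,17,0],[235,0,20,0]]])

```text
time: 10.18
tcp_pos: [0.4828, -0.0733, 0.1883]
tool_rot: [-0.5, 0.502, -0.501, 0.498]
contact_force: [-0.0, -0.3, 0.3]
opening: 0.0626
```

Request:
send_rows(plan=[[[35,0,3,0],[70,0,6,0],[105,0,9,0],[140,0,12,0],[172,0,15,0],[196,0,17,0],[210,0,18,0],[216,0,19,0]]])

```text
time: 10.85
tcp_pos: [0.5005, -0.2898, 0.1881]
tool_rot: [-0.499, 0.502, -0.502, 0.497]
contact_force: [-0.7, 1.2, -0.1]
opening: 0.0621
```

```bash
python3 - <<'E'
from h import *
s,r=state();print(r.as_matrix().round(4)); go(*BIT["green"],.068)
a=manip.read_camera("scene")["img"][80:330,180:460,::-1]
cv2.imwrite("pics/a6.png",cv2.resize(a,None,fx=2.4,fy=2.4))
E
```

```text
[[-8.1e-03 -2.1e-03  1.0e+00]
 [-1.0e+00 -2.0e-04 -8.1e-03]
 [ 3.0e-04 -1.0e+00 -2.1e-03]]
tcp [ 0.5005 -0.2898  0.1881] shift tool mm [ -2.9 120.1   3.5] open 62.1 F [-0.7  1.2 -0.1] t 10.85
```

View pics/a6.png

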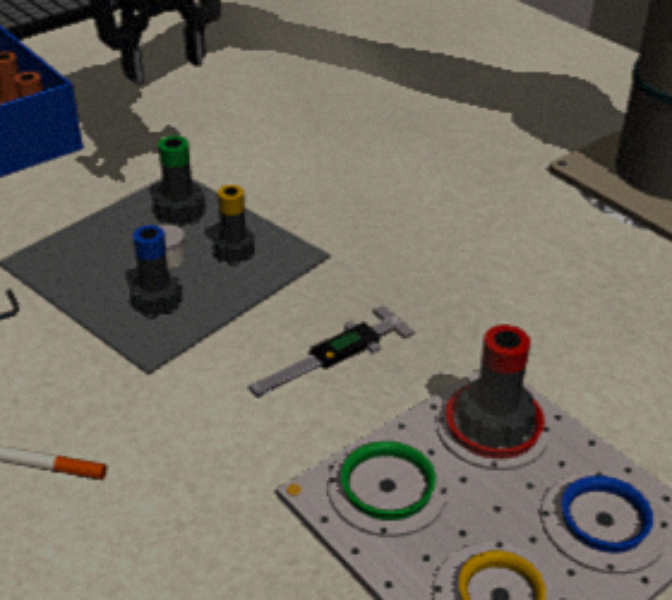

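Red bit is standing upright in its ring (crop (505,340)–(495,420)); the others are undisturbed. Jaws above the green bit; descend.

Request:
send_rows(plan=[[[-1,8,1,0],[-3,25,3,0],[-3,45,3,0],[-3,58,3,0],[-3,65,3,0],[-3,65,3,0],[-3,65,3,0],[-3,65,3,0]]])

```text
time: 11.57
tcp_pos: [0.5059, -0.2833, 0.125]
tool_rot: [0.499, -0.5, 0.501, -0.5]
contact_force: [-0.5, 0.5, 0.4]
opening: 0.062
```

```bash
python3 -c "
from h import *
go(*BIT['green'],.068)"
```

```text
tcp [ 0.5059 -0.2833  0.125 ] shift tool mm [ 3.7 57.  -2.1] open 62.0 F [-0.5  0.5  0.4] t 11.57
```

Request:
send_rows(plan=[[[1,8,-1,0],[2,20,-1,0],[3,34,-2,0],[3,46,-2,0],[3,54,-2,0],[3,57,-2,0],[3,57,-2,0],[3,57,-2,0]]])

```text
time: 12.23
tcp_pos: [0.5034, -0.2868, 0.0673]
tool_rot: [0.499, -0.501, 0.501, -0.499]
contact_force: [0.1, 0.1, -0.4]
opening: 0.0623
```

Request:
send_rows(plan=[[[0,0,0,0],[0,0,0,0],[0,0,0,0],[0,0,0,0],[0,0,0,0],[0,0,0,0],[0,0,0,0],[0,0,0,0]]], claw=20)

```text
time: 12.9
tcp_pos: [0.5033, -0.2871, 0.0681]
tool_rot: [0.499, -0.501, 0.501, -0.499]
contact_force: [-0.5, 1.1, 5.4]
opening: 0.031
```

Request:
send_rows(plan=[[[0,-3,0,0],[0,-10,0,0],[0,-22,0,0],[0,-40,0,0],[0,-60,0,0],[0,-84,0,0],[0,-102,0,0],[0,-110,0,0]]])

```text
time: 13.57
tcp_pos: [0.5043, -0.2873, 0.1804]
tool_rot: [0.498, -0.5, 0.502, -0.499]
contact_force: [1.1, 0.4, -6.3]
opening: 0.0306
```

Request:
send_rows(plan=[[[-6,0,1,0],[-20,0,3,0],[-45,0,8,0],[-78,0,13,0],[-113,0,20,0],[-148,0,26,0],[-183,0,32,0],[-218,0,38,0]]])

```text
time: 14.23
tcp_pos: [0.5404, -0.0655, 0.1757]
tool_rot: [-0.5, 0.502, -0.499, 0.499]
contact_force: [0.7, 0.5, -6.7]
opening: 0.0312
```

Request:
send_rows(plan=[[[-35,0,6,0],[-70,0,12,0],[-105,0,18,0],[-140,0,24,0],[-175,0,30,0],[-205,0,36,0],[-225,0,39,0],[-233,0,40,0]]])

```text
time: 14.9
tcp_pos: [0.5807, 0.171, 0.1756]
tool_rot: [-0.501, 0.501, -0.497, 0.501]
contact_force: [-0.3, 1.1, -4.6]
opening: 0.0308
```

Request:
send_rows(plan=[[[0,4,0,0],[0,14,0,0],[0,28,0,0],[0,43,0,0],[0,56,0,0],[0,65,0,0],[0,69,0,0],[0,69,0,0]]])

```text
time: 15.57
tcp_pos: [0.5819, 0.1621, 0.1067]
tool_rot: [-0.5, 0.502, -0.501, 0.497]
contact_force: [-1.0, 1.0, -5.6]
opening: 0.0309
```

```bash
python3 -c "
from h import *
s,r=state();print(r.as_matrix().round(4)); go(*NEST['green'],.0795)"
```

```text
[[-0.0056 -0.003   1.    ]
 [-1.     -0.0016 -0.0056]
 [ 0.0016 -1.     -0.003 ]]
tcp [0.5819 0.1621 0.1067] shift tool mm [-1.9 27.2 -0.8] open 30.9 F [-1.   1.  -5.6] t 15.57
```

Request:
send_rows(plan=[[[-1,1,-1,0],[-2,2,-1,0],[-2,3,-1,0],[-2,4,-1,0],[-2,5,-1,0],[-2,5,-1,0],[-2,5,-1,0],[-2,5,-1,0]]])

```text
time: 16.23
tcp_pos: [0.582, 0.1658, 0.1034]
tool_rot: [0.499, -0.501, 0.501, -0.499]
contact_force: [0.4, -0.9, -6.0]
opening: 0.0304
```

```bash
python3 -c "
from h import *
s,r=state(); go(*NEST['green'],.0795)"
```

```text
tcp [0.582  0.1658 0.1034] shift tool mm [ 1.8 23.9 -0.9] open 30.4 F [ 0.4 -0.9 -6. ] t 16.23
```

Request:
send_rows(plan=[[[1,2,-1,0],[1,5,-1,0],[1,8,-1,0],[1,11,-1,0],[1,14,-1,0],[1,17,-1,0],[1,19,-1,0],[1,19,-1,0]]])

```text
time: 16.9
tcp_pos: [0.5806, 0.1647, 0.0837]
tool_rot: [-0.499, 0.501, -0.501, 0.499]
contact_force: [-0.7, -0.5, -5.7]
opening: 0.0306
```

Request:
send_rows(plan=[[[0,1,0,0],[0,2,0,0],[0,3,0,0],[0,4,0,0],[0,5,0,0],[0,5,0,0],[0,5,0,0],[0,5,0,0]]])

```text
time: 17.57
tcp_pos: [0.5811, 0.1649, 0.0801]
tool_rot: [0.499, -0.501, 0.501, -0.499]
contact_force: [-2.9, -0.9, 5.6]
opening: 0.0308
```

Request:
send_rows(plan=[[[0,0,0,0],[0,0,0,0],[0,0,0,0],[0,0,0,0],[0,0,0,0],[0,0,0,0],[0,0,0,0],[0,0,0,0]]], claw=60)

```text
time: 18.23
tcp_pos: [0.581, 0.1648, 0.0793]
tool_rot: [0.499, -0.501, 0.501, -0.499]
contact_force: [-0.1, 0.5, 0.2]
opening: 0.0603
```

Request:
send_rows(plan=[[[0,-5,0,0],[0,-17,0,0],[0,-35,0,0],[0,-55,0,0],[0,-75,0,0],[0,-92,0,0],[0,-104,0,0],[0,-107,0,0]]])

```text
time: 18.9
tcp_pos: [0.5825, 0.1654, 0.1899]
tool_rot: [0.497, -0.5, 0.502, -0.501]
contact_force: [0.2, -0.2, 0.2]
opening: 0.0595
```

Request:
send_rows(plan=[[[10,0,1,0],[30,0,2,0],[60,0,4,0],[90,0,6,0],[120,0,8,0],[150,0,10,0],[180,0,13,0],[210,0,15,0]]])

```text
time: 19.57
tcp_pos: [0.5943, -0.0478, 0.1854]
tool_rot: [-0.499, 0.501, -0.501, 0.498]
contact_force: [0.7, -0.1, 0.5]
opening: 0.0601
```

Request:
send_rows(plan=[[[28,0,2,0],[54,0,4,0],[78,0,6,0],[98,0,8,0],[111,0,9,0],[118,0,9,0],[119,0,9,0],[119,0,9,0]]])

```text
time: 20.23
tcp_pos: [0.6033, -0.1636, 0.186]
tool_rot: [-0.499, 0.501, -0.5, 0.499]
contact_force: [0.4, -0.6, -0.3]
opening: 0.0601
```

Request:
send_rows(plan=[[[0,8,0,0],[0,25,0,0],[0,45,0,0],[0,58,0,0],[0,65,0,0],[0,65,0,0],[0,65,0,0],[0,65,0,0]]])

```text
time: 20.9
tcp_pos: [0.6044, -0.1638, 0.1221]
tool_rot: [0.499, -0.5, 0.501, -0.5]
contact_force: [0.1, 0.4, 0.1]
opening: 0.0601
```

```bash
python3 -c "
from h import *
s,r=state();print(r.as_matrix().round(4)); go(*BIT['blue'],.064)"
```

```text
[[-3.3e-03  1.6e-03  1.0e+00]
 [-1.0e+00 -1.0e-04 -3.3e-03]
 [ 1.0e-04 -1.0e+00  1.6e-03]]
tcp [ 0.6044 -0.1638  0.1221] shift tool mm [-0.1 58.1  0.5] open 60.1 F [0.1 0.4 0.1] t 20.9
```

Request:
send_rows(plan=[[[0,8,0,0],[0,20,0,0],[0,34,0,0],[0,46,0,0],[0,54,0,0],[0,58,0,0],[0,58,0,0],[0,58,0,0]]])

```text
time: 21.57
tcp_pos: [0.6037, -0.1643, 0.0632]
tool_rot: [-0.499, 0.501, -0.501, 0.499]
contact_force: [0.7, 0.3, -0.4]
opening: 0.0599
```

Request:
send_rows(plan=[[[0,0,0,0],[0,0,0,0],[0,0,0,0],[0,0,0,0],[0,0,0,0],[0,0,0,0],[0,0,0,0],[0,0,0,0]]], claw=15)

```text
time: 22.23
tcp_pos: [0.6044, -0.1644, 0.0642]
tool_rot: [0.499, -0.5, 0.502, -0.499]
contact_force: [0.4, 0.4, 6.3]
opening: 0.0278
```

Request:
send_rows(plan=[[[0,-3,0,0],[0,-12,0,0],[0,-28,0,0],[0,-50,0,0],[0,-75,0,0],[0,-102,0,0],[0,-125,0,0],[0,-135,0,0]]])

```text
time: 22.9
tcp_pos: [0.6045, -0.1644, 0.2013]
tool_rot: [0.498, -0.5, 0.502, -0.5]
contact_force: [0.9, -0.2, -5.0]
opening: 0.0276
```

```bash
python3 -c "
from h import *
s,r=state();print(r.as_matrix().round(4)); go(*NEST['blue'],.199)
a=manip.read_camera('scene')['img'][80:330,180:460,::-1]
cv2.imwrite('pics/a7.png',cv2.resize(a,None,fx=2.4,fy=2.4))"
```

```text
[[-4.0e-03  3.4e-03  1.0e+00]
 [-1.0e+00 -7.0e-04 -4.0e-03]
 [ 7.0e-04 -1.0e+00  3.4e-03]]
tcp [ 0.6045 -0.1644  0.2013] shift tool mm [-456.2    1.5 -137.8] open 27.6 F [ 0.9 -0.2 -5. ] t 22.9
```

View pics/a7.png

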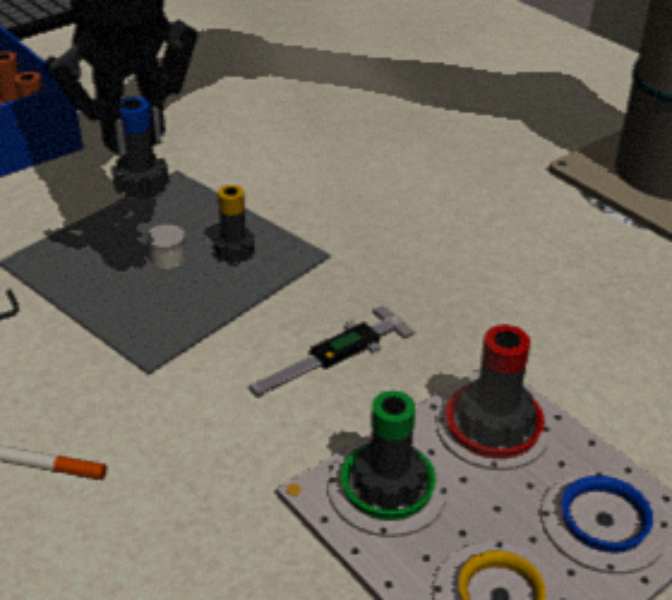

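Green and red stand upright in their rings; blue is held cleanly at crop (135,110–190). Carry at a height above the placed bits.

Request:
send_rows(plan=[[[-6,0,-2,0],[-20,0,-6,0],[-45,0,-14,0],[-78,0,-23,0],[-113,0,-34,0],[-148,0,-45,0],[-183,0,-55,0],[-218,0,-66,0]]])

```text
time: 23.62
tcp_pos: [0.5355, 0.0568, 0.1964]
tool_rot: [-0.5, 0.502, -0.5, 0.498]
contact_force: [1.2, 0.6, -4.8]
opening: 0.0274
```

Request:
send_rows(plan=[[[-35,0,-11,0],[-70,0,-21,0],[-105,0,-32,0],[-140,0,-42,0],[-175,0,-53,0],[-207,0,-62,0],[-229,0,-69,0],[-237,0,-72,0]]])

```text
time: 24.28
tcp_pos: [0.4625, 0.2972, 0.1966]
tool_rot: [0.502, -0.501, 0.497, -0.5]
contact_force: [-0.1, 1.2, -4.9]
opening: 0.0278
```

Request:
send_rows(plan=[[[0,4,0,0],[0,14,0,0],[0,32,0,0],[0,52,0,0],[0,72,0,0],[0,86,0,0],[0,92,0,0],[0,94,0,0]]])

```text
time: 24.95
tcp_pos: [0.4667, 0.2885, 0.1021]
tool_rot: [0.5, -0.502, 0.502, -0.497]
contact_force: [-0.7, -0.0, -5.8]
opening: 0.0277
```

Request:
send_rows(plan=[[[0,1,0,0],[0,2,0,0],[0,3,0,0],[0,3,0,0],[0,3,0,0],[0,3,0,0],[0,3,0,0],[0,3,0,0]]])

```text
time: 25.62
tcp_pos: [0.4675, 0.2913, 0.1015]
tool_rot: [0.499, -0.501, 0.501, -0.499]
contact_force: [0.2, -0.3, -4.3]
opening: 0.0278
```

```bash
python3 -c "
from h import *
s,r=state();print(r.as_matrix().round(4)); go(.4688,.2918,.075)"
```

```text
[[-3.9e-03  3.0e-04  1.0e+00]
 [-1.0e+00  1.0e-04 -3.9e-03]
 [-1.0e-04 -1.0e+00  3.0e-04]]
tcp [0.4675 0.2913 0.1015] shift tool mm [-0.5 26.5  1.3] open 27.8 F [ 0.2 -0.3 -4.3] t 25.62
```

Request:
send_rows(plan=[[[0,2,1,0],[0,5,1,0],[0,8,1,0],[0,11,1,0],[0,14,1,0],[0,18,1,0],[0,21,1,0],[0,22,1,0]]])

```text
time: 26.28
tcp_pos: [0.4682, 0.291, 0.0786]
tool_rot: [-0.499, 0.501, -0.501, 0.499]
contact_force: [0.7, 0.1, -6.0]
opening: 0.0278
```

Request:
send_rows(plan=[[[0,1,0,0],[0,2,0,0],[0,3,0,0],[0,4,0,0],[0,5,0,0],[0,5,0,0],[0,5,0,0],[0,5,0,0]]])

```text
time: 26.95
tcp_pos: [0.4686, 0.2914, 0.0761]
tool_rot: [0.499, -0.501, 0.501, -0.499]
contact_force: [-3.3, -1.4, 10.2]
opening: 0.0278
```

Request:
send_rows(plan=[[[0,0,0,0],[0,0,0,0],[0,0,0,0],[0,0,0,0],[0,0,0,0],[0,0,0,0],[0,0,0,0],[0,0,0,0]]], claw=58)

```text
time: 27.62
tcp_pos: [0.4684, 0.2913, 0.0742]
tool_rot: [-0.499, 0.501, -0.501, 0.499]
contact_force: [-0.7, 0.1, 0.2]
opening: 0.0581
```

Request:
send_rows(plan=[[[0,-5,0,0],[0,-17,0,0],[0,-35,0,0],[0,-55,0,0],[0,-75,0,0],[0,-95,0,0],[0,-108,0,0],[0,-111,0,0]]])

```text
time: 28.28
tcp_pos: [0.4697, 0.2921, 0.1881]
tool_rot: [0.497, -0.501, 0.501, -0.501]
contact_force: [0.5, 0.7, -0.7]
opening: 0.0582
```

Request:
send_rows(plan=[[[10,0,1,0],[30,0,2,0],[60,0,3,0],[97,0,5,0],[134,0,7,0],[171,0,9,0],[208,0,11,0],[245,0,13,0]]])

```text
time: 28.95
tcp_pos: [0.4791, 0.0435, 0.1842]
tool_rot: [-0.5, 0.501, -0.501, 0.498]
contact_force: [0.6, -0.2, -0.6]
opening: 0.0577
```

Request:
send_rows(plan=[[[37,0,2,0],[74,0,4,0],[111,0,7,0],[148,0,10,0],[183,0,12,0],[210,0,13,0],[226,0,14,0],[232,0,14,0]]])

```text
time: 29.62
tcp_pos: [0.4917, -0.1901, 0.184]
tool_rot: [-0.498, 0.503, -0.502, 0.497]
contact_force: [0.2, -0.6, -0.9]
opening: 0.058
```

Request:
send_rows(plan=[[[0,8,0,0],[0,25,0,0],[0,45,0,0],[0,58,0,0],[0,65,0,0],[0,65,0,0],[0,65,0,0],[0,65,0,0]]])

```text
time: 30.28
tcp_pos: [0.494, -0.1853, 0.1208]
tool_rot: [0.499, -0.501, 0.501, -0.499]
contact_force: [-0.2, -0.3, 1.0]
opening: 0.0579
```

```bash
python3 -c "
from h import *
s,r=state();print(r.as_matrix().round(4)); go(*BIT['yellow'],.06)"
```

```text
[[-3.e-03  9.e-04  1.e+00]
 [-1.e+00  0.e+00 -3.e-03]
 [-0.e+00 -1.e+00  9.e-04]]
tcp [ 0.494  -0.1853  0.1208] shift tool mm [ 0.3 60.8  3.1] open 57.9 F [-0.2 -0.3  1. ] t 30.28
```

Request:
send_rows(plan=[[[0,8,1,0],[0,20,3,0],[0,36,3,0],[0,49,3,0],[0,57,3,0],[0,61,3,0],[0,61,3,0],[0,61,3,0]]])

```text
time: 30.95
tcp_pos: [0.4967, -0.1858, 0.0593]
tool_rot: [0.499, -0.501, 0.501, -0.499]
contact_force: [-0.6, 0.4, -0.0]
opening: 0.0582
```

Request:
send_rows(plan=[[[0,0,0,0],[0,0,0,0],[0,0,0,0],[0,0,0,0],[0,0,0,0],[0,0,0,0],[0,0,0,0],[0,0,0,0]]], claw=12)

```text
time: 31.62
tcp_pos: [0.4968, -0.186, 0.0601]
tool_rot: [0.499, -0.501, 0.501, -0.499]
contact_force: [-0.9, 0.0, 6.2]
opening: 0.0245
```

Request:
send_rows(plan=[[[0,-3,0,0],[0,-12,0,0],[0,-28,0,0],[0,-50,0,0],[0,-75,0,0],[0,-102,0,0],[0,-125,0,0],[0,-135,0,0]]])

```text
time: 32.28
tcp_pos: [0.4976, -0.1861, 0.1974]
tool_rot: [0.498, -0.5, 0.502, -0.5]
contact_force: [0.7, 0.2, -3.7]
opening: 0.0251
```

```bash
python3 -c "
from h import *
s,r=state();print(r.as_matrix().round(4)); go(*NEST['yellow'],.195)"
```

```text
[[-0.0041  0.0041  1.    ]
 [-1.     -0.0013 -0.0041]
 [ 0.0013 -1.      0.0041]]
tcp [ 0.4976 -0.1861  0.1974] shift tool mm [-478.6    2.2   83.3] open 25.1 F [ 0.7  0.2 -3.7] t 32.28
```

Request:
send_rows(plan=[[[-7,0,1,0],[-23,0,4,0],[-50,0,9,0],[-84,0,15,0],[-120,0,21,0],[-156,0,27,0],[-192,0,34,0],[-228,0,40,0]]])

```text
time: 32.95
tcp_pos: [0.5362, 0.0442, 0.1925]
tool_rot: [-0.5, 0.502, -0.5, 0.498]
contact_force: [1.3, -0.4, -4.2]
opening: 0.0246
```

Request:
send_rows(plan=[[[-36,0,6,0],[-72,0,13,0],[-108,0,19,0],[-144,0,25,0],[-180,0,32,0],[-215,0,38,0],[-240,0,42,0],[-250,0,44,0]]])

```text
time: 33.62
tcp_pos: [0.58, 0.2985, 0.1919]
tool_rot: [-0.501, 0.501, -0.498, 0.501]
contact_force: [0.8, 1.0, -4.1]
opening: 0.0248
```

Request:
send_rows(plan=[[[0,4,0,0],[0,14,0,0],[0,32,0,0],[0,52,0,0],[0,72,0,0],[0,86,0,0],[0,92,0,0],[0,94,0,0]]])

```text
time: 34.28
tcp_pos: [0.5813, 0.2887, 0.0978]
tool_rot: [-0.5, 0.502, -0.501, 0.497]
contact_force: [-0.0, 0.0, -4.4]
opening: 0.0246
```

Request:
send_rows(plan=[[[0,1,0,0],[0,2,0,0],[0,3,0,0],[0,3,0,0],[0,3,0,0],[0,3,0,0],[0,3,0,0],[0,3,0,0]]])

```text
time: 34.95
tcp_pos: [0.5825, 0.2919, 0.0975]
tool_rot: [0.499, -0.501, 0.501, -0.499]
contact_force: [0.1, 0.5, -4.5]
opening: 0.0251
```

```bash
python3 -c "
from h import *
s,r=state();print(r.as_matrix().round(4)); go(.5829,.2921,.0715)"
```

```text
[[-3.9e-03  3.0e-04  1.0e+00]
 [-1.0e+00  1.0e-04 -3.9e-03]
 [-1.0e-04 -1.0e+00  3.0e-04]]
tcp [0.5825 0.2919 0.0975] shift tool mm [-0.2 26.   0.4] open 25.1 F [ 0.1  0.5 -4.5] t 34.95
```

Request:
send_rows(plan=[[[0,2,0,0],[0,5,0,0],[0,8,0,0],[0,11,0,0],[0,14,0,0],[0,17,0,0],[0,20,0,0],[0,21,0,0]]])

```text
time: 35.62
tcp_pos: [0.5822, 0.2916, 0.0756]
tool_rot: [-0.499, 0.501, -0.501, 0.499]
contact_force: [-0.3, 0.8, -5.2]
opening: 0.0245
```

Request:
send_rows(plan=[[[0,1,0,0],[0,2,0,0],[0,3,0,0],[0,4,0,0],[0,5,0,0],[0,6,0,0],[0,6,0,0],[0,6,0,0]]])

```text
time: 36.28
tcp_pos: [0.5826, 0.2919, 0.0722]
tool_rot: [0.499, -0.501, 0.501, -0.499]
contact_force: [-3.3, -2.0, 7.3]
opening: 0.0245
```

Seated. Release, rise, and move aside for a check from both cameras.

Request:
send_rows(plan=[[[0,0,0,0],[0,0,0,0],[0,0,0,0],[0,0,0,0],[0,0,0,0],[0,0,0,0],[0,0,0,0],[0,0,0,0]]], claw=58)

```text
time: 36.95
tcp_pos: [0.5825, 0.2918, 0.0703]
tool_rot: [-0.499, 0.501, -0.501, 0.499]
contact_force: [-0.5, 0.3, -0.4]
opening: 0.0577
```

Request:
send_rows(plan=[[[0,-5,0,0],[0,-17,0,0],[0,-35,0,0],[0,-55,0,0],[0,-75,0,0],[0,-97,0,0],[0,-112,0,0],[0,-120,0,0]]])

```text
time: 37.62
tcp_pos: [0.5837, 0.2926, 0.1941]
tool_rot: [0.497, -0.501, 0.502, -0.501]
contact_force: [0.2, -0.1, 0.1]
opening: 0.0578
```

Request:
send_rows(plan=[[[10,0,0,0],[30,0,0,0],[60,-5,0,0],[97,-10,0,0],[134,-15,0,0],[171,-20,0,0],[208,-25,0,0],[245,-30,0,0]]])

```text
time: 38.28
tcp_pos: [0.5802, 0.044, 0.2196]
tool_rot: [-0.5, 0.501, -0.501, 0.498]
contact_force: [0.9, 0.2, 0.6]
opening: 0.058
```

Request:
send_rows(plan=[[[35,0,0,0],[65,0,0,0],[90,0,0,0],[110,0,0,0],[120,0,0,0],[125,0,0,0],[125,0,0,0],[125,0,0,0]]])

```text
time: 38.95
tcp_pos: [0.5808, -0.0768, 0.2201]
tool_rot: [-0.499, 0.501, -0.5, 0.5]
contact_force: [-0.0, -0.4, 0.0]
opening: 0.0579
```

```bash
python3 - <<'E'
from h import *
C={n:manip.read_camera(n) for n in("scene","top")}
for col in HUE:
  H=SZ[col][1]+.016; uv=[]
  for n,c in C.items():
    e=np.round(proj(c,[*NEST[col],H])).astype(int)
    o,h=conts(c,(e[0]-13,e[1]-10,e[0]+14,e[1]+11),col)
    if h is None or len(h)<6: print(col,n,"no hole"); continue
    uv.append(cv2.fitEllipse(h.astype(np.float32))[0])
  if len(uv)==2:
    X=tri(list(C.values()),uv); print(col,"top centre",X.round(4),"minus expected mm",((X-[*NEST[col],H])*1000).round(1))
a=C["scene"]["img"][130:390,200:500,::-1];b=C["top"]["img"][110:370,130:430,::-1]
cv2.imwrite("pics/fin.png",cv2.resize(cv2.vconcat([a,b]),(520,600*520//600*0+600)) if 0 else cv2.resize(cv2.hconcat([a,b]),(800,347)))
print(manip.observe()["contact_force"].round(1))
E
```

```text
yellow top centre [0.5831 0.2934 0.0968] minus expected mm [0.2 1.3 0.8]
blue top centre [0.4694 0.2929 0.103 ] minus expected mm [0.9 0.6 1. ]
green top centre [0.5816 0.1662 0.1089] minus expected mm [0.5 2.2 0.9]
red top centre [0.4659 0.1693 0.1151] minus expected mm [0.6 1.7 1.1]
[-0.1 -0.9 -0. ]
```

View pics/fin.png

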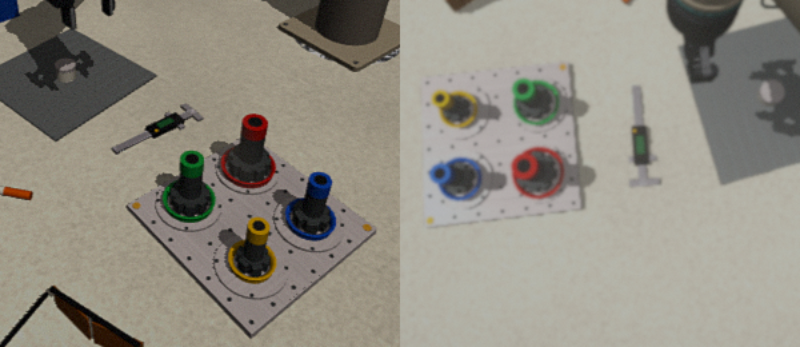

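All four bits stand in the matching rings. Their tops are within 1 mm of the expected height and 2.3 mm of the nest axes, and the tin and caliper are still in place.

```bash
python3 -c "
from cell import manip
print(manip.finish_job(), manip.observe()['time'])"
```

```text
the job is handed in; nothing more can be done
the job is handed in; nothing more can be done
```

All four bits are standing head down in the nests of their own colour, and the job was handed in at about 39 s of the 131 s allowed. I gripped each bit by the shank and lifted it. Each was then lowered until the force reading showed it touching the nest floor at the expected height, and only then released.

**Last checks:** the two cameras put the bit tops 0.8–1.1 mm above the height expected for fully seated bits. That small excess is about the same for all four, so it looks like calibration error. Sideways, the tops are 1.1–2.3 mm from the nest axes, within the nests' 2.5–3.5 mm clearance. The final picture shows all four upright, with the tin and caliper where they were. The gripper was clear, reading about 1 N or less.

**What disagreed:**
- **Arm position:** readings right after fast moves were off by 4–9 mm, so I corrected the position, with a short settling move where needed, before each insertion.
- **Red bit:** it was gripped about 4 mm off the jaw centre, and I allowed for that when placing it.
- **Nest centres:** the first estimate from the ring outlines differed by about 3 mm between the two cameras. I used the nests' floor holes instead, where the cameras agreed to within 0.5 mm.

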